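# Find the top of a cam lobe on the bench centres

## Robot

A 6-joint arm with a two-finger parallel gripper is mounted at the origin on the work surface. World frame = base frame: x ahead of the robot, y to its left, z up, the work surface at z = 0. Lengths are in m, angles in rad, forces in N, time in s.
With the tool pointing down it reaches from about 0.35 to 0.725 m from the base axis. Payload 6 kg.
Tool frame: the origin (TCP) lies on the mounting face of the last link; the fingertips stand 173 mm ahead of it and the grasp point (between the pads) lies 155 mm ahead of it; y points along the fingers, x is the direction in which the jaws open and shut, and the axes are right-handed (so a half turn about y gives the same grasp; the last joint's range is limited). The gripper opens to 85 mm and grips with 20 to 120 N. Pads are 22 mm wide; open, the fingers measure 114 mm over their backs; the gripper's body (76 mm by 85 mm) begins 54 mm behind the grasp point. The pads swing forward as they close: fully open they stand 13 mm farther back than shut.
Start: joints at [1.593, 0.04, 0.085, 0, -1.615, -0.334], TCP at [0.184, 0.571, 0.405] pointing down, gripper open.
Joint ranges: [-2.56, 2.56], [-1.29, 2.01], [-1.08, 1.49], [-3.29, 1.98], [-2.81, -0.18], [-2.99, 2.99]. Speed limits (rad/s): [2.57, 2.57, 3.01, 3.14, 3.14, 3.14].

## Interface

Orientations are given as a rotation vector (axis times angle).
In Python, from bench import * gives the robot as it stands.
- The arm moves only by the shell command python3 -m creep 'ROWS' [FORCE]. ROWS is JSON, a list of rows, each a list of 3 entries, a list of its own where there are three numbers: the shift along the world's x, y, z in units of 30 mm (1.0 is 30 mm), then the turn about the world's z in units of 5 degrees (1.0 is 5 degrees), then the opening in per cent of the stroke, from 0 (shut) to 100 (fully open). A call has 1 to 10 rows; each row shifts and turns the pose as measured when the row begins; what a row does not reach is not made up. A row lasts 1/12 s, in which the tool goes at most 41.7 mm and 7.16 degrees, less where a joint would pass 70% of its speed; a pose out of reach is approached as far as the arm can. A call is refused whole if a number of a shift passes 1 or a number of a turn 1, either way. A call with a gripper value outside its range is refused whole. The fingers move at their own pace and stop on an object; FORCE is the grip in N (left out, the last holds). Time passes only in rows, so rows that do not move let the fingers close. It gives the time, the measured TCP pose, the force and the opening at its end, in the units of the state.
- observe(): the state, without advancing time (a new reading comes with each control period).
- capture(name): name is "side" or "top"; returns (picture, depth): 400x640x3 uint8, blue, green, red; 400x640 float32, m along the optical axis (not along the pixel's ray), 0 where there is no reading.
- camera_params(name): a dict with "fx", "fy", "cx", "cy" (pixels), "R" (3x3) and "t" (3): a world point X has camera coordinates R X + t. Camera axes: x right, y down, z forward; pixel columns grow to the right and rows downward; lengths in m; the calibration is good to about 2 mm. A picture is of the moment at which its call begins. camera_params takes no time and is no camera call.
- sign_off(): hands the job in, once; it reports no verdict.
The state is a dict: "clock": time; "joint_positions": joint angles; "dq": joint speeds; "tau": joint torques, N m; "tool_pos": TCP position; "ee_rot": TCP orientation; "ft_force": force on the tool from outside, world axes, zero at the start; "torque": the same for the moment, N m; "grip_width": finger opening in m.
Only numpy, scipy, OpenCV 4.12 (cv2) and the standard library are available. Lean on these libraries where they do the work, as an engineer would, in place of code of your own. Each camera call takes 0.05 s, during which the arm holds its last target.

## Task

Slide the dial gauge along its rail until it is fully home against the stop, so that its plunger stands over the cam lobe. Then turn the camshaft (the spoked wheel on its end is there for that) until the gauge shows its highest reading, the tip of the lobe right under the plunger, and leave it standing there. Do not touch the plunger, and leave the loose things around where they lie.

Things in the scene. Friction and masses are not known exactly. Their poses are not given: they have to be found in the camera images.
- fixture: Green bench centres, base plate 220 x 360 x 20 mm, fixed to the bench; a steel camshaft lies level between headstock (y 85 to 125 mm, top z 135) and tailstock (y -172 to -138, top z 115). Origin: on the bench below the shaft; y runs along the shaft, x across, z up. Shaft axis at x = 0, z = 100 mm; the gauge's rail runs along y at x = 72 mm.
- capstan (a point): Centre of the spoked wheel on the shaft outside the headstock (fixture frame 0, 160, 100 mm). Six round spokes 60 degrees apart, 12 mm thick, reach 75 mm from the axis; hub radius 22 mm. It turns in the fixture's x-z plane, nothing stands above it. A fingertip let down between two spokes can push the upper ones along x.
- shaft (a joint): Turning angle of camshaft and wheel, rad. At 0, and at every multiple of 1.047, one spoke stands straight up. It grows as the top of the wheel moves to fixture +x. Turns both ways for more than a turn; stiff enough (0.15 N m, 2 to 3 N at the spoke ends) to stay where it is left.
- lobe (a point): Point on the shaft axis in the middle of the cam lobe (fixture y = 10 mm). The lobe is 18 mm wide, its round back has radius 14 mm, its tip lies 26 mm from the axis. It turns with the shaft, at an angle to the spokes that differs from run to run; at the start its tip is 70 to 190 degrees short of the top, counted in the growing direction of the shaft joint.
- gauge (a joint): Travel of the gauge carriage along its rail towards fixture +y, m: 0 at the tailstock end, 0.110 fully home against the stop, plunger over the lobe. It starts at 0 to 0.05 and slides with about 3 N of friction, staying where it is left.
- gauge_post (a point): Centre of the black ball, 28 mm across, on top of the gauge carriage's upright post, at fixture x = 72 mm, y = -100 mm + travel, z = 221 mm. The post is 16 mm thick, bare from z = 170 to 207 mm, taller than the rest of the gauge; the carriage can be pushed along by it.
- dial (a point): Centre of the gauge's round white dial face, looking up, in a black case 100 mm across, at fixture x = 0, y = -100 mm + carriage travel, z = 176 mm. Dark scale marks run clockwise from the side towards fixture -x.
- plunger: The gauge's sprung upright plunger (2 to 3 N) under the dial, with a ball foot 16 mm across; origin at the ball's centre, z = 122.5 mm when hanging free, about 11 mm higher on the tip of the lobe. Over the round back of the lobe it hangs just clear.
- needle (a joint): Swing of the dial needle, rad, clockwise seen from above, 0.2 rad per mm of plunger lift. 0 (needle to fixture -x) while the plunger hangs free; climbs over the last 60 degrees or so before the tip of the lobe, peaks at about 2.22 with the tip exactly under the plunger, falls away beyond; 10 degrees off the tip it has lost about 0.13 rad.
- spanner: Open-end spanner, 150 mm, lying on the front (-x) ledge of the fixture's base plate; leave alone.
- bush: Stepped steel bush, 28 mm across and 45 mm high, standing on the front ledge; leave alone.
- grease: Tin, 72 mm across, 90 mm high; leave alone.
- driver: Screwdriver, 190 mm, lying on the bench; leave alone.
- mallet: Hammer, 260 mm, lying on the bench; leave alone.
- spare_shaft: Spare shaft with three collars, 170 mm, lying on the bench; leave alone.

How it is judged:
By the outcome, as a careful person would: the job done as asked, in the order asked, and still so for the second after the job is handed in, with the robot touching nothing.
It also fails if it takes over 72 s, if anything falls off the work surface, if the arm or the gripper's body presses on something with over 40 N, if the wrist force passes 120 N, or if a joint passes its speed limit or range.

## Working session

There is one attempt and no reset: what is moved stays moved. The work goes in short steps, Python scripts to look and compute and a shell command to move; the robot and the scene stay as the last step left them, time stands still between calls to the robot, and variables do not carry over. Pictures are saved under pics/ and viewed, and the job is handed in when it is done.

```bash
ls; mkdir -p pics
python3 - <<'E'
from bench import *
import cv2, numpy as np
print(observe())
for n in("side","top"):
    p,d=capture(n); cv2.imwrite(f"pics/{n}0.png",p); np.save(f"pics/{n}0.npy",d); print(camera_params(n))
E
```

```text
pics
{'clock': 0.0, 'joint_positions': array([ 1.59267509e+00,  4.08163771e-02,  8.38211978e-02, -4.68529535e-04,
       -1.61547989e+00, -3.33709460e-01]), 'dq': array([ 0.00025898,  0.00043244, -0.0009439 , -0.00129697, -0.00229785,
        0.00177902]), 'tau': array([ 2.37437462e-04, -3.68195951e+01,  3.47417486e+01,  6.93241149e+00,
       -5.23534676e-03, -7.27824307e-07]), 'tool_pos': array([0.18396926, 0.57108237, 0.40368077]), 'ee_rot': array([-1.04664517,  1.4344077 , -1.43638065]), 'ft_force': array([-0.81196344, -0.5538767 , -0.25181745]), 'torque': array([-0.00692688,  0.01056642,  0.02003596]), 'grip_width': 0.08535949175128875}
{'fx': 430.424285712901, 'fy': 430.424285712901, 'cx': 324.54576400834287, 'cy': 193.67310958381515, 'R': array([[-0.99663496, -0.08133334, -0.01018012],
       [-0.03382804,  0.52125154, -0.85273237],
       [ 0.07466198, -0.84951852, -0.52224886]]), 't': array([0.51505513, 0.13479267, 1.17066322])}
{'fx': 453.25663879666405, 'fy': 453.25663879666405, 'cx': 326.029911716124, 'cy': 199.85001296483128, 'R': array([[ 0.02692356, -0.99928645,  0.02648987],
       [-0.98321385, -0.03125573, -0.17975986],
       [ 0.18045956, -0.02120543, -0.98335379]]), 't': array([-0.0314822 ,  0.54851947,  1.37004096])}
```

View pics/side0.png

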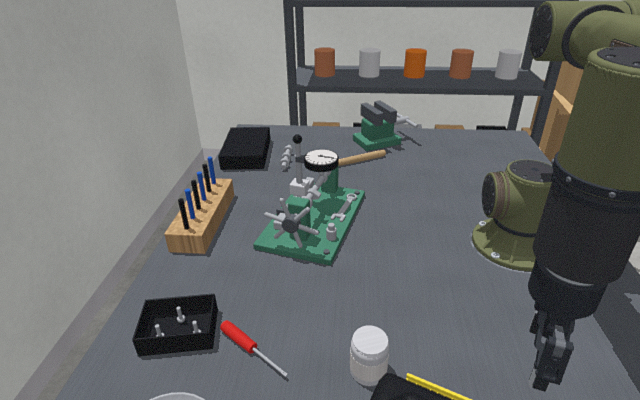

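View pics/top0.png

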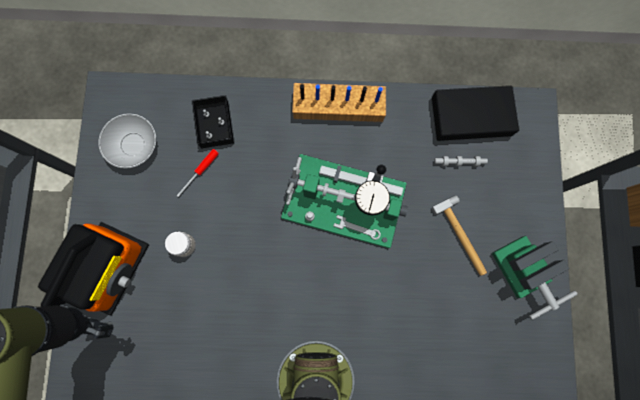

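Run:
```python
from scipy.spatial.transform import Rotation as R
print(R.from_rotvec([-1.04664517,  1.4344077 , -1.43638065]).as_matrix().round(3))
```

```text
[[-0.307 -0.     0.952]
 [-0.952 -0.002 -0.307]
 [ 0.002 -1.     0.   ]]
```

The side picture shows the fixture around (310,210), with the wheel at about (292,225), and the dial at (321,158). In the top picture the plate corners are near (302,154), (407,185), (391,248) and (281,217), the dial is at (372,198), and the ball is at (381,170).

```bash
cat > h.py <<'E'
from bench import *
import cv2, numpy as np
def crop(img,x0,y0,x1,y1,s,name):
    c=cv2.resize(img[y0:y1,x0:x1],None,fx=s,fy=s,interpolation=cv2.INTER_CUBIC)
    cv2.imwrite("pics/"+name,c)
def ray(n,u,v):
    c=camera_params(n);R,t=np.array(c["R"]),np.array(c["t"])
    return -R.T@t, R.T@np.array([(u-c["cx"])/c["fx"],(v-c["cy"])/c["fy"],1])
def atz(n,u,v,z):
    o,d=ray(n,u,v);return o+d*(z-o[2])/d[2]
def deproj(n,u,v,D):
    o,d=ray(n,u,v);return o+d*D[int(round(v)),int(round(u))]
def proj(n,X):
    c=camera_params(n);p=np.array(c["R"])@X+np.array(c["t"])
    return np.array([p[0]/p[2]*c["fx"]+c["cx"],p[1]/p[2]*c["fy"]+c["cy"]])
E
python3 - <<'E'
from h import *
crop(cv2.imread("pics/top0.png"),270,140,420,255,5,"topc0.png")
crop(cv2.imread("pics/side0.png"),245,120,375,265,4,"sidec0.png")
E
```

```text
(no output)
```

View pics/topc0.png

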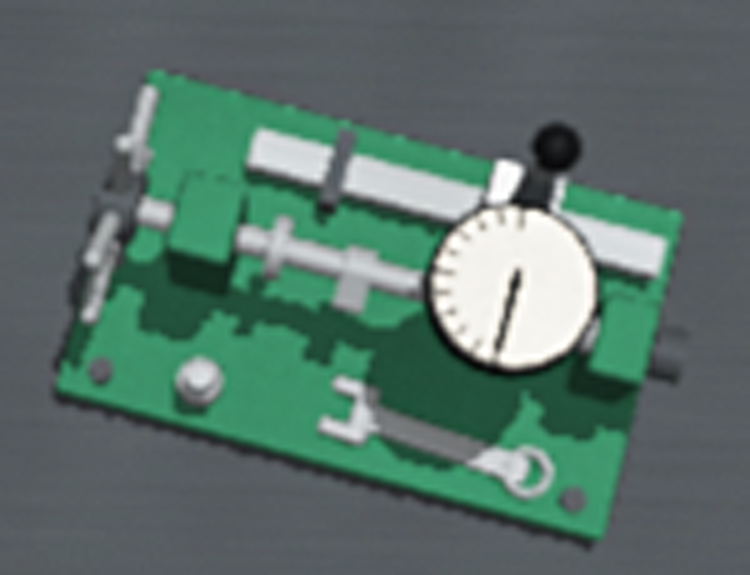

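View pics/sidec0.png

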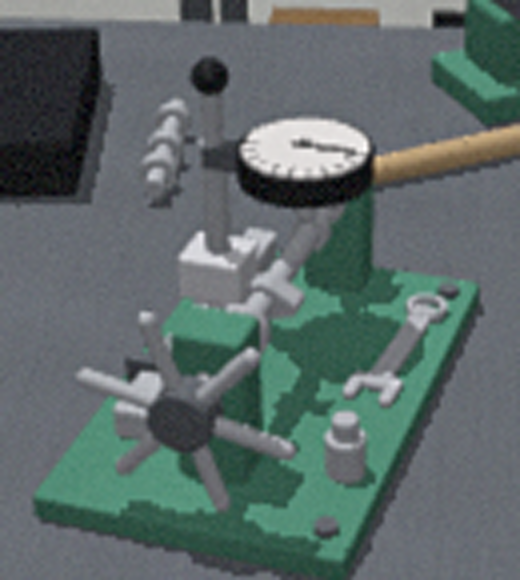

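Run:
```python
from h import *
from scipy.optimize import least_squares
f=lambda u,v:(u/5+270-.4,v/5+140-.4)
for c in [(153,72),(680,212),(602,540),(57,390)]:
    print(atz("top",*f(*c),.02).round(4))
d=atz("top",*f(512,287),.176);b=atz("top",*f(557,147),.221);print(d,b)
g=lambda u,v:(u/4+245-.4,v/4+120-.4)
ds=atz("side",*g(304,150),.176);bs=atz("side",*g(210,76),.221);print(ds,bs)
obs=[]
for c,X in [((153,72),(.11,.18,.02)),((680,212),(.11,-.18,.02)),((602,540),(-.11,-.18,.02)),((57,390),(-.11,.18,.02))]: obs.append(("top",f(*c),X))
obs+= [("side",g(35,495),(.11,.18,.02)),("side",g(480,283),(-.11,-.18,.02)),("side",g(345,565),(-.11,.18,.02))]
def P(p,X):
    c,s=np.cos(p[2]),np.sin(p[2]);return np.array([p[0]+c*X[0]-s*X[1],p[1]+s*X[0]+c*X[1],X[2]])
def res(p):
    r=[]
    for n,uv,X in obs: r+=list(proj(n,P(p,X))-uv)
    for n,uv in(("top",f(512,287)),("side",g(304,150))): r+=list(proj(n,P(p,(0,-.1+p[3],.176)))-uv)
    for n,uv in(("top",f(557,147)),("side",g(210,76))): r+=list(proj(n,P(p,(.072,-.1+p[3],.221)))-uv)
    return r
s=least_squares(res,[.45,0,0,.02]);print(s.x,np.degrees(s.x[2]),np.array(s.fun).reshape(-1,2).round(1))
```

```text
[0.7038 0.0722 0.02  ]
[ 0.6217 -0.2722  0.02  ]
[ 0.4082 -0.2218  0.02  ]
[0.493  0.1251 0.02  ]
[ 0.53857958 -0.14398817  0.176     ] [ 0.61031759 -0.16288806  0.221     ]
[ 0.53755402 -0.13717006  0.176     ] [ 0.60690713 -0.16149531  0.221     ]
[ 0.55537448 -0.0737339  -0.23657093  0.02735362] -13.55451604196601 [[-1.  -0.2]
 [ 0.7  0.5]
 [ 0.4  0.6]
 [-0.6  0.7]
 [-1.3  0.3]
 [-0.1 -0.5]
 [-0.2 -1. ]
 [ 0.1  0.1]
 [-0.1 -1.1]
 [-0.6  0.7]
 [-0.5  0. ]]
```

```bash
python3 -m creep '[[[0,0,0.5],0,0],[[0.2,-0.3,0.6],0,0],[[0.4,-0.8,0.4],0,0],[[0.5,-0.95,0],0.2,0],[[0.5,-0.95,0],0.2,0],[[0.5,-0.95,0],0.2,0],[[0.5,-0.95,0],0.2,0],[[0.5,-0.95,0],0.1,0],[[0.5,-0.95,0],0,0],[[0.5,-0.95,0],0,0]]' 40
```

```text
clock: 0.93
tool_pos: [0.3069, 0.333, 0.4413]
ee_rot: [-1.109, 1.364, -1.382]
ft_force: [1.4, -0.2, 0.5]
grip_width: -0.0005
```

```bash
python3 -m creep '[[[0.52,-0.95,0],0,0],[[0.52,-0.95,0],0,0],[[0.52,-0.95,0],0,0],[[0.52,-0.95,0],0,0],[[0.52,-0.95,0],0,0],[[0.52,-0.95,0],0,0],[[0.52,-0.95,0],0,0],[[0.52,-0.95,0],0,0],[[0.52,-0.95,0],0,0],[[0.52,-0.95,0],0,0]]' && python3 -m creep '[[[0.52,-0.95,0],0,0],[[0.52,-0.95,0],0,0],[[0.52,-0.95,0],0,0],[[0.52,-0.95,0],0,0],[[0.52,-0.95,0],0,0],[[0.52,-0.95,0],0,0],[[0.3,-0.6,0],0,0],[[0,0,0],0,0]]'; python3 -c "
from h import *
from scipy.spatial.transform import Rotation as R
print(R.from_rotvec(observe()['ee_rot']).as_matrix().round(3))"
```

```text
clock: 1.77
tool_pos: [0.4654, 0.0314, 0.4397]
ee_rot: [-1.111, 1.362, -1.376]
ft_force: [1.5, 0.3, 0.5]
grip_width: -0.0
clock: 2.43
tool_pos: [0.5725, -0.1739, 0.434]
ee_rot: [-1.113, 1.373, -1.376]
ft_force: [0.3, 0.1, -0.5]
grip_width: -0.0004
[[-0.22  -0.011  0.975]
 [-0.975 -0.012 -0.22 ]
 [ 0.014 -1.    -0.009]]
```

```bash
python3 -m creep '[[[0.4,-0.65,0],0,0],[[0.4,-0.65,0],0,0],[[0,0,0],0,0],[[0,0,-0.6],0,0],[[0,0,-0.6],0,0],[[0,0,-0.6],0,0],[[0,0,-0.6],0,0],[[0,0,-0.3],0,0],[[0,0,0],0,0]]'; python3 -c "
from h import *
p,d=capture('side');crop(p,240,60,440,220,4,'s1.png')
p,d=capture('top');crop(p,270,140,430,260,4,'t1.png')
print(observe()['tool_pos'])"
```

```text
clock: 3.18
tool_pos: [0.5968, -0.2134, 0.3457]
ee_rot: [-1.115, 1.38, -1.373]
ft_force: [-0.2, 0.0, -0.1]
grip_width: 0.0004
[ 0.5971114  -0.21367629  0.34822974]
```

View pics/s1.png

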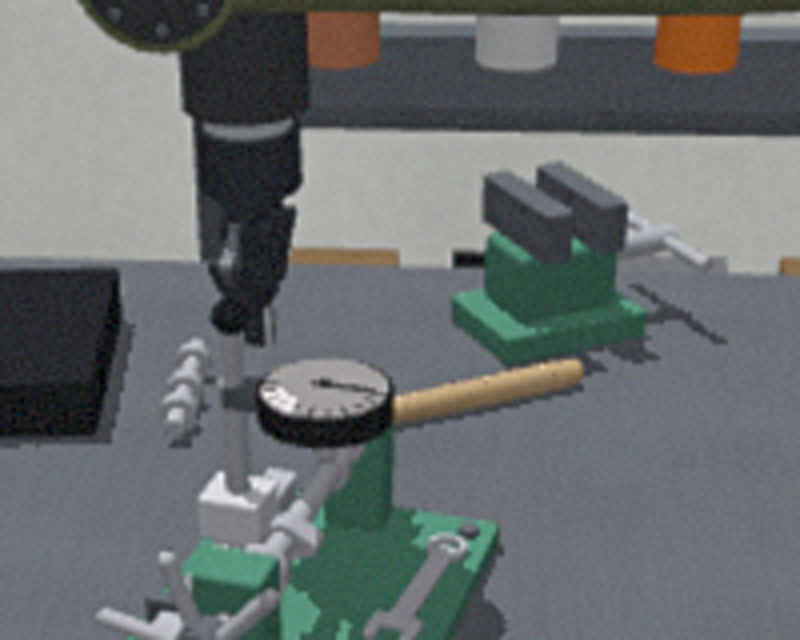

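View pics/t1.png

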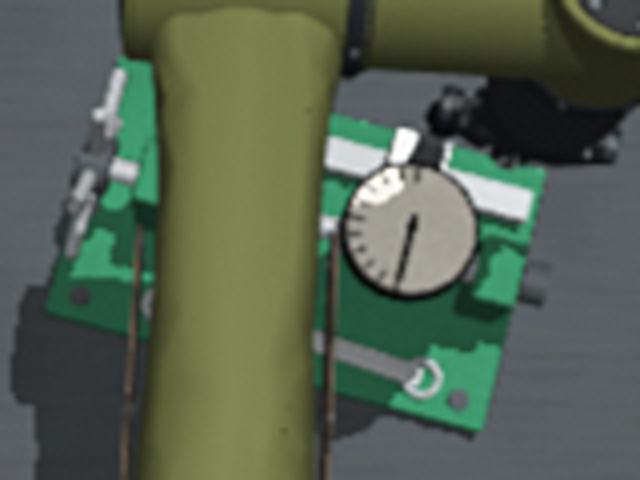

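```bash
python3 -m creep '[[[0,0,0.4],0,0],[[0.1,0.41,0],0,0],[[0.1,0.41,0],0,0],[[0.1,0.41,0],0,0],[[0.1,0.41,0],0,0],[[0.1,0.41,0],0,0],[[0,0,0],0,0]]'; python3 -c "
from h import *
p,d=capture('side');crop(p,240,60,440,220,4,'s2.png')
p,d=capture('top');crop(p,270,140,430,260,4,'t2.png')
print(observe()['tool_pos'],observe()['ft_force'])"
```

```text
clock: 3.87
tool_pos: [0.6131, -0.1476, 0.368]
ee_rot: [-1.11, 1.372, -1.382]
ft_force: [0.1, 0.7, -0.7]
grip_width: -0.0
[ 0.61276434 -0.14891025  0.368256  ] [-0.11869427 -0.25121134  1.06008795]
```

View pics/s2.png

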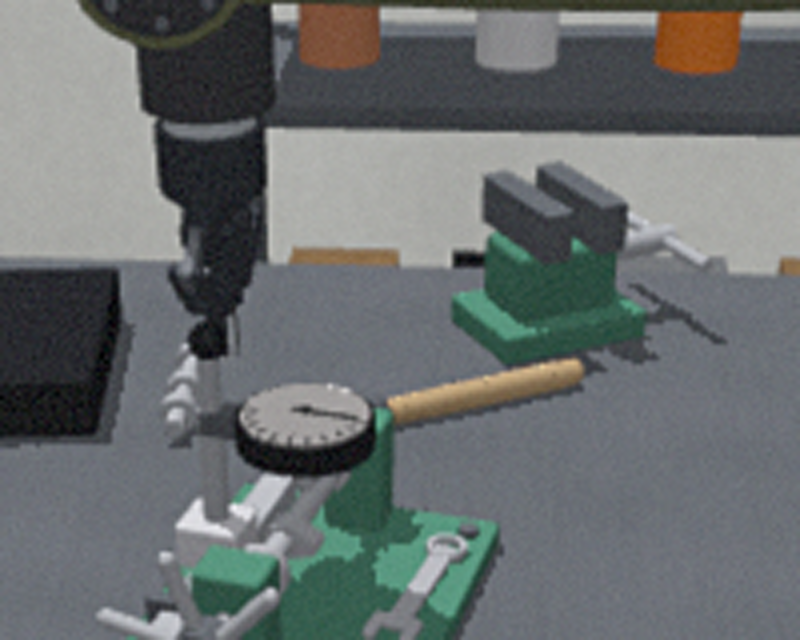

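View pics/t2.png

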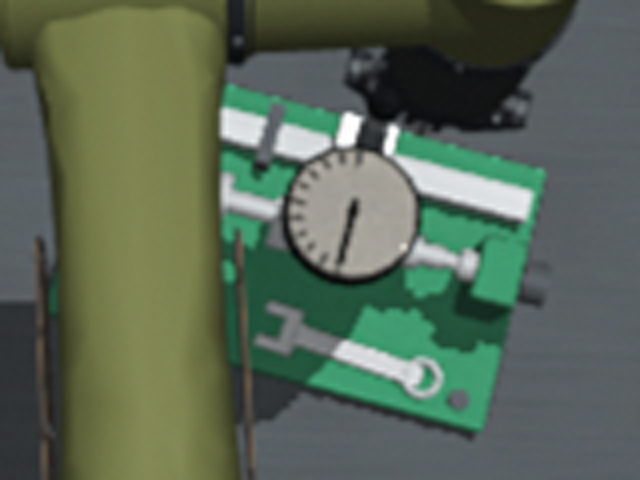

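```bash
cat >> h.py <<'E'
P0=np.array([.5554,-.0737]);A=-.23657
ex=np.array([np.cos(A),np.sin(A)]);ey=np.array([-np.sin(A),np.cos(A)])
def fx(w): d=np.array(w[:2])-P0;return np.array([d@ex,d@ey])
def wd(x,y): return P0+x*ex+y*ey
E
python3 - <<'E'
from h import *
print(fx(atz("top",353/4+270-.4,212/4+140-.4,.176)),fx(atz("side",306/4+240-.4,412/4+60-.4,.176)),fx(atz("side",208/4+240-.4,338/4+60-.4,.221)),fx(observe()['tool_pos']))
E
```

```text
[ 0.0017815  -0.02995363] [-0.0013814  -0.02970782] [ 0.07181426 -0.03393853] [ 0.0733936  -0.05967101]
```

```bash
python3 -m creep '[[[0.06,0.24,-0.2],0,0],[[0.06,0.24,0],0,0],[[0.06,0.24,0],0,0],[[0.06,0.24,0],0,0],[[0,0,0],0,0]]'; python3 -m creep '[[[0.03,0.12,0],0,0],[[0.03,0.12,0],0,0]]';  python3 -m creep '[[[0.03,0.12,0],0,0]]'; python3 -m creep '[[[0.03,0.12,0],0,0]]'
```

```text
clock: 4.38
tool_pos: [0.6199, -0.1203, 0.3659]
ee_rot: [-1.107, 1.368, -1.39]
ft_force: [0.2, 0.2, -0.2]
grip_width: 0.0
clock: 4.55
tool_pos: [0.6217, -0.1131, 0.3659]
ee_rot: [-1.107, 1.369, -1.39]
ft_force: [-1.7, -2.4, -0.1]
grip_width: -0.0001
clock: 4.63
tool_pos: [0.6226, -0.1095, 0.3659]
ee_rot: [-1.108, 1.369, -1.391]
ft_force: [-1.9, -3.8, 0.5]
grip_width: -0.0001
clock: 4.72
tool_pos: [0.6235, -0.1058, 0.366]
ee_rot: [-1.108, 1.369, -1.391]
ft_force: [-1.1, -3.6, 0.6]
grip_width: 0.0
```

```bash
for i in 1 2 3 4; do :; done; python3 -m creep '[[[0.03,0.1,0],0,0]]'; python3 -m creep '[[[0.03,0.1,0],0,0]]';python3 -m creep '[[[0.03,0.1,0],0,0]]';python3 -m creep '[[[0.03,0.1,0],0,0]]'
```

```text
clock: 4.8
tool_pos: [0.6244, -0.1025, 0.3659]
ee_rot: [-1.108, 1.37, -1.391]
ft_force: [-1.7, -2.4, 1.1]
grip_width: -0.0001
clock: 4.88
tool_pos: [0.6249, -0.1006, 0.3661]
ee_rot: [-1.112, 1.37, -1.394]
ft_force: [-2.7, -20.9, -2.3]
grip_width: -0.0
clock: 4.97
tool_pos: [0.6253, -0.0998, 0.3661]
ee_rot: [-1.116, 1.371, -1.399]
ft_force: [-2.8, -19.9, -2.5]
grip_width: -0.0001
clock: 5.05
tool_pos: [0.6257, -0.0992, 0.3662]
ee_rot: [-1.12, 1.372, -1.405]
ft_force: [-2.8, -14.6, -1.2]
grip_width: -0.0001
```

```bash
python3 -m creep '[[[0.02,0.1,0],0,0],[[0,0,0],0,0],[[-0.1,-0.4,0],0,0],[[-0.12,-0.5,0.2],0,0],[[0,0,0.7],0,0],[[0,0,0.7],0,0],[[0,0,0.7],0,0],[[0,0,0],0,0]]'; python3 -c "
from h import *
p,d=capture('side');crop(p,240,60,440,220,4,'s3.png')
p,d=capture('top');crop(p,270,140,430,260,4,'t3.png')
print(observe()['tool_pos'],observe()['ft_force'])"
```

```text
clock: 5.72
tool_pos: [0.6179, -0.1295, 0.4366]
ee_rot: [-1.123, 1.376, -1.405]
ft_force: [-0.6, -0.1, 1.4]
grip_width: 0.0
[ 0.61804058 -0.12896251  0.43244375] [-0.45403076  0.33373487 -1.28351522]
```

View pics/s3.png

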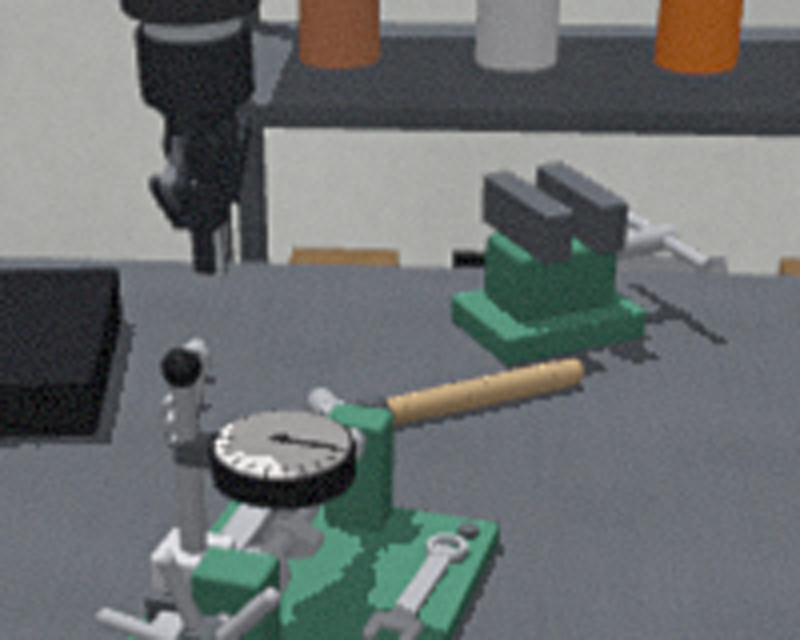

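View pics/t3.png

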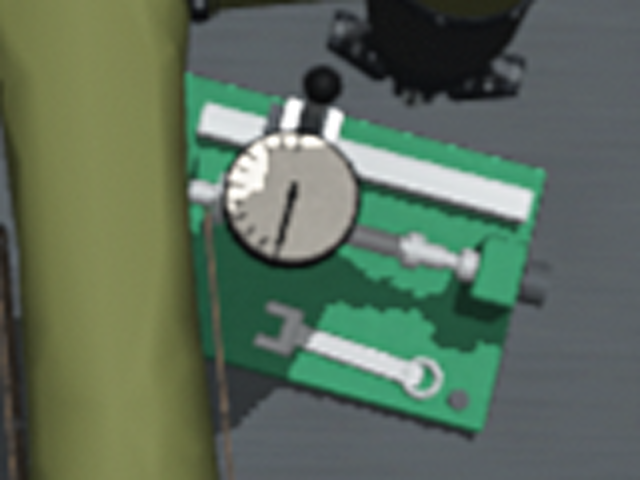

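```bash
cat >> h.py <<'E'
def aty(n,u,v,y):
    o,d=ray(n,u,v); e=np.array([*ey,0]); o2=o-np.array([*P0,0])
    p=o2+d*(y-o2@e)/(d@e); return p[:2]@ex,p[2]
E
python3 - <<'E'
from h import *
print(fx(atz("top",292/4+270-.4,198/4+140-.4,.176)),fx(atz("side",284/4+240-.4,446/4+60-.4,.176)),fx(atz("side",182/4+240-.4,367/4+60-.4,.221)))
print(fx(atz("top",322/4+270-.4,84/4+140-.4,.221)))
for c in [(183,418),(147,318),(250,355),(290,450),(222,505),(125,468),(82,377)]:
    x,z=aty("side",c[0]/4+245-.4,c[1]/4+120-.4,.160);print(round(x,4),round(z,4),np.degrees(np.arctan2(x,z-.1)).round(1))
# lobe
for u,v in [(350,308),(335,300),(365,310)]:
    print([fx(atz("top",u/5+270-.4,v/5+140-.4,z)).round(4) for z in(.08,.1,.12)])
E
```

```text
[5.67759018e-05 1.48201062e-02] [-0.00355396  0.02182303] [0.07131322 0.01436321]
[0.07462497 0.01559357]
0.004 0.0928 150.9
0.024 0.1645 20.4
-0.0435 0.1503 -40.8
-0.068 0.0835 -103.6
-0.0199 0.0282 -164.5
0.048 0.043 139.9
0.073 0.1104 81.9
[array([-0.0182,  0.0133]), array([-0.022 ,  0.0135]), array([-0.0257,  0.0137])]
[array([-0.0158,  0.0235]), array([-0.0196,  0.0235]), array([-0.0234,  0.0235])]
[array([-0.017 ,  0.0041]), array([-0.0207,  0.0044]), array([-0.0245,  0.0047])]
```

```bash
cat >> h.py <<'E'
from scipy.spatial.transform import Rotation as Ro
def st(tx=None,ty=None):
    s=observe();M=Ro.from_rotvec(s['ee_rot']).as_matrix()
    a=np.degrees(np.arctan2(-M[1,0],-M[0,0])); tip=s['tool_pos']+.173*M[:,1]
    print('t',round(s['clock'],2),'tipfix',fx(tip).round(4),'tipz',tip[2].round(4),'yaw err',(a-76.45).round(2),'tilt',M[:,1].round(3),'F',s['ft_force'].round(1))
    if tx is not None:
        print('units to go',((wd(tx,ty)-tip[:2])/.03).round(2))
E
python3 -c "
from h import *
st(-.062,.160); print(ex,ey)"
```

```text
t 5.82 tipfix [ 0.0716 -0.0454] tipz 0.2596 yaw err -0.1 tilt [-0.021 -0.033 -0.999] F [-0.5  0.3 -1.3]
units to go [-2.73  7.7 ]
[ 0.97214758 -0.23436955] [0.23436955 0.97214758]
```

```bash
python3 -m creep '[[[0,0,0.6],0,0],[[-0.3,0.8,0.2],0,0],[[-0.3,0.85,0],0,0],[[-0.3,0.85,0],0,0],[[-0.3,0.85,0],0,0],[[-0.3,0.85,0],0,0],[[-0.3,0.85,0],0,0],[[-0.3,0.85,0],0,0],[[-0.3,0.85,0],0,0],[[0,0,0],0,0]]';python3 -c "
from h import *
st(-.062,.160)"
```

```text
clock: 6.65
tool_pos: [0.5418, 0.0783, 0.444]
ee_rot: [-1.135, 1.397, -1.391]
ft_force: [0.2, -0.5, -0.4]
grip_width: -0.0001
t 6.65 tipfix [-0.0542  0.1387] tipz 0.2712 yaw err -0.19 tilt [-0.038 -0.026 -0.999] F [ 0.2 -0.5 -0.4]
units to go [-0.09  0.75]
```

```bash
python3 -m creep '[[[-0.1,0.7,0],0,0],[[-0.05,0.05,0],0,0],[[0,0,0],0,0]]';python3 -c "
from h import *
st(-.062,.160)
p,d=capture('side');crop(p,240,100,400,260,4,'s4.png')
p,d=capture('top');crop(p,250,120,410,240,5,'t4.png')"
```

```text
clock: 6.9
tool_pos: [0.5364, 0.1026, 0.4412]
ee_rot: [-1.14, 1.397, -1.387]
ft_force: [0.2, -0.9, 0.2]
grip_width: -0.0004
t 6.9 tipfix [-0.0658  0.1609] tipz 0.2684 yaw err 0.05 tilt [-0.042 -0.026 -0.999] F [ 0.2 -0.9  0.2]
units to go [ 0.12 -0.06]
```

View pics/s4.png

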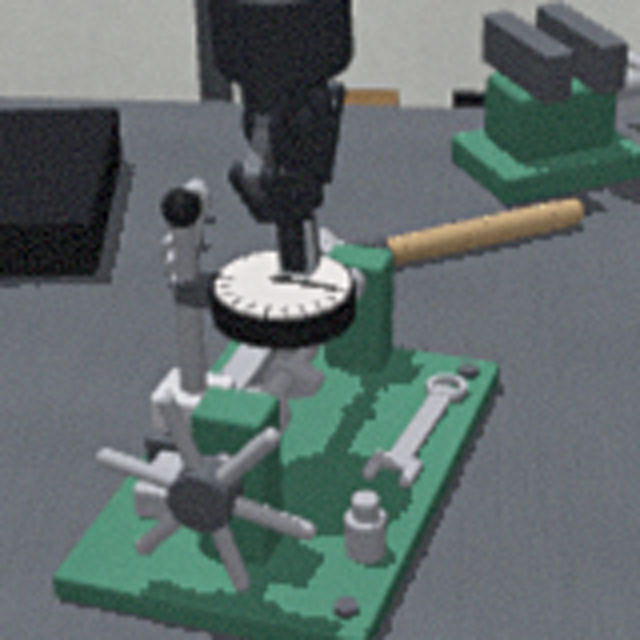

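View pics/t4.png

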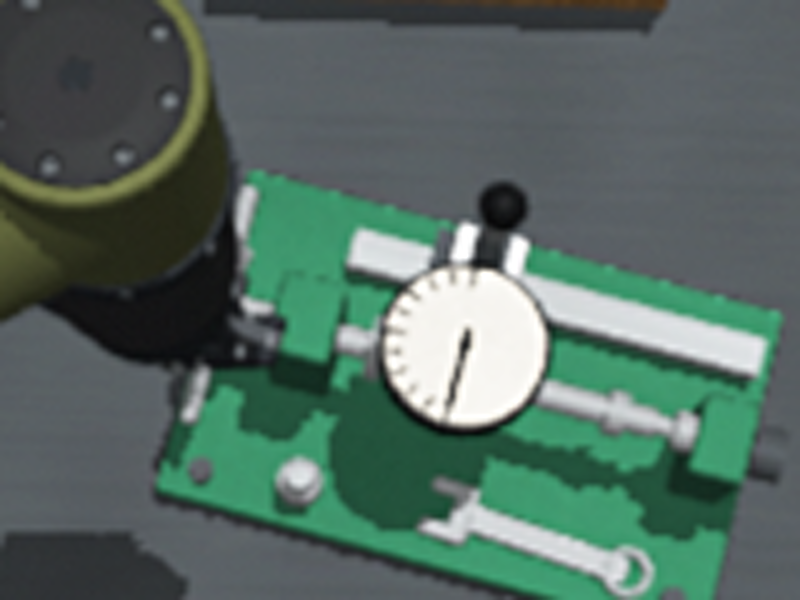

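```bash
python3 -c "
from h import *
for z in (.268,.135):
  w=wd(-.066,.161); u=proj('side',np.array([*w,z])); print((u-[240,100])*4)"
```

```text
[298.29688742 269.29516196]
[303.12718092 461.10741797]
```

```bash
python3 -m creep '[[[0,0,-0.8],0,0],[[0,0,-0.8],0,0],[[0,0,-0.8],0,0],[[0,0,-0.8],0,0],[[0,0,-0.5],0,0],[[0,0,0],0,0]]';python3 -c "
from h import *
st(-.062,.160)"
```

```text
clock: 7.5
tool_pos: [0.5372, 0.096, 0.3262]
ee_rot: [-1.133, 1.401, -1.392]
ft_force: [-0.1, 0.0, -0.6]
grip_width: -0.0001
t 7.5 tipfix [-0.0631  0.155 ] tipz 0.1534 yaw err -0.38 tilt [-0.04  -0.024 -0.999] F [-0.1  0.  -0.6]
units to go [0.07 0.15]
```

```bash
python3 -m creep '[[[0.03,0.15,-0.6],0,0],[[0,0,0],0,0],[[0.3,-0.07,0],0,0],[[0.3,-0.07,0],0,0],[[0.3,-0.07,0],0,0],[[0.3,-0.07,0],0,0],[[0,0,0],0,0]]';python3 -c "
from h import *
st(-.062,.160)
p,d=capture('side');crop(p,240,100,400,260,4,'s5.png')"
```

```text
clock: 8.08
tool_pos: [0.5755, 0.0874, 0.3177]
ee_rot: [-1.133, 1.402, -1.394]
ft_force: [-1.6, -0.1, -1.6]
grip_width: 0.0
t 8.08 tipfix [-0.0239  0.1554] tipz 0.1449 yaw err -0.5 tilt [-0.04  -0.026 -0.999] F [-1.6 -0.1 -1.6]
units to go [-1.2   0.45]
```

View pics/s5.png

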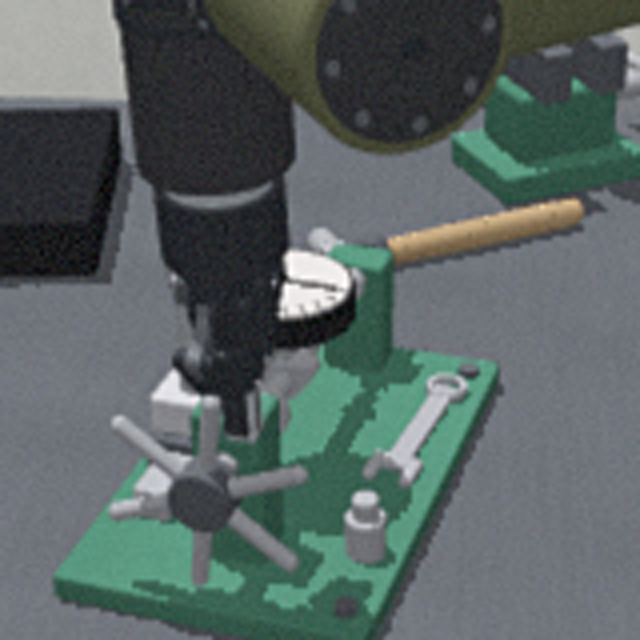

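```bash
python3 -m creep '[[[0.3,-0.03,0],0,0],[[0.3,-0.03,0],0,0],[[0.3,-0.03,0],0,0],[[0,0,0],0,0]]';python3 -c "
from h import *
st(-.062,.160)
p,d=capture('side');crop(p,240,100,400,260,4,'s6.png')
p,d=capture('top');crop(p,250,120,410,240,5,'t6.png')"
```

```text
clock: 8.47
tool_pos: [0.6015, 0.0823, 0.3179]
ee_rot: [-1.141, 1.407, -1.397]
ft_force: [-1.8, 0.5, 1.2]
grip_width: 0.0006
t 8.47 tipfix [0.0014 0.1555] tipz 0.1452 yaw err -0.63 tilt [-0.048 -0.03  -0.998] F [-1.8  0.5  1.2]
units to go [-2.02  0.64]
```

View pics/s6.png

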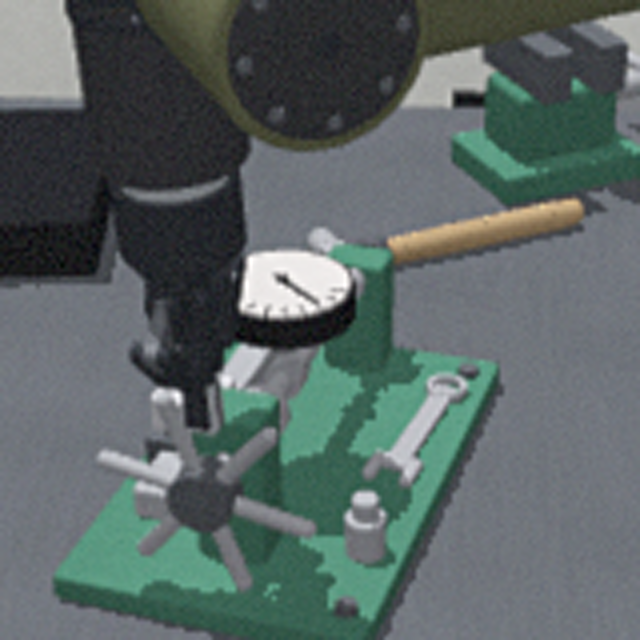

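View pics/t6.png

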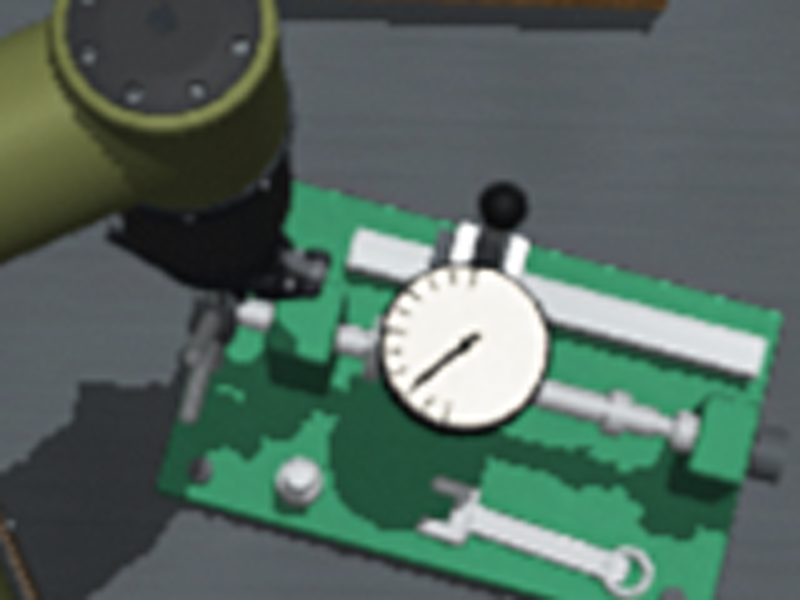

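```bash
python3 -m creep '[[[-0.1,0.02,0],0,0],[[0,0,0.7],0,0],[[0,0,0.7],0,0],[[0,0,0.4],0,0],[[-0.6,0.2,0],0,0],[[-0.7,0.2,0],0,0],[[-0.6,0.18,0],0,0],[[0,0,0],0,0]]';python3 -c "
from h import *
st(-.067,.160)"
```

```text
clock: 9.23
tool_pos: [0.5377, 0.1023, 0.3779]
ee_rot: [-1.126, 1.401, -1.396]
ft_force: [0.6, -0.6, 0.2]
grip_width: 0.0001
t 9.23 tipfix [-0.0633  0.1616] tipz 0.205 yaw err -0.63 tilt [-0.034 -0.023 -0.999] F [ 0.6 -0.6  0.2]
units to go [-0.13 -0.02]
```

```bash
python3 -m creep '[[[-0.1,0,-0.6],0,0],[[0,0,-0.7],0,0],[[0,0,-0.7],0,0],[[0,0,-0.4],0,0],[[0,0,0],0,0],[[0.3,-0.07,0],0,0],[[0.3,-0.07,0],0,0],[[0.15,-0.04,0],0,0],[[0,0,0],0,0]]';python3 -c "
from h import *
st(-.02,.160)
p,d=capture('side');crop(p,240,100,400,260,4,'s7.png')
p,d=capture('top');crop(p,250,120,410,240,5,'t7.png')"
```

```text
clock: 9.98
tool_pos: [0.556, 0.0984, 0.3123]
ee_rot: [-1.118, 1.395, -1.389]
ft_force: [-0.7, -0.4, -1.1]
grip_width: -0.0002
t 9.98 tipfix [-0.0436  0.1636] tipz 0.1394 yaw err -0.28 tilt [-0.027 -0.016 -1.   ] F [-0.7 -0.4 -1.1]
units to go [ 0.74 -0.3 ]
```

View pics/s7.png

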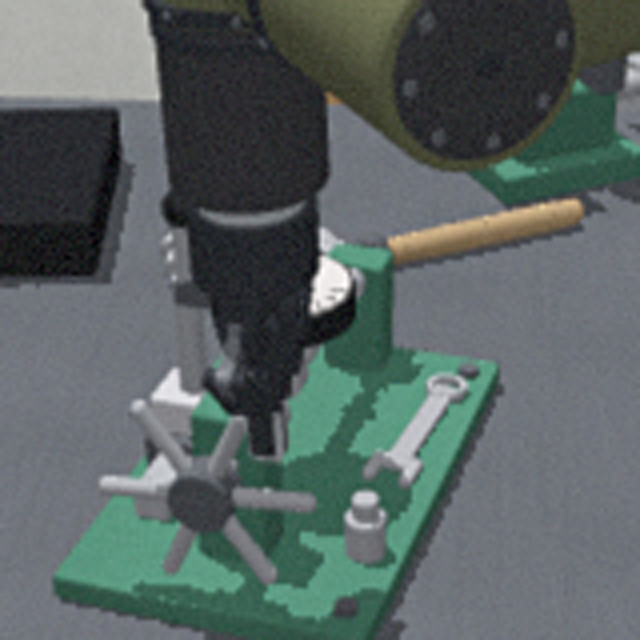

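View pics/t7.png

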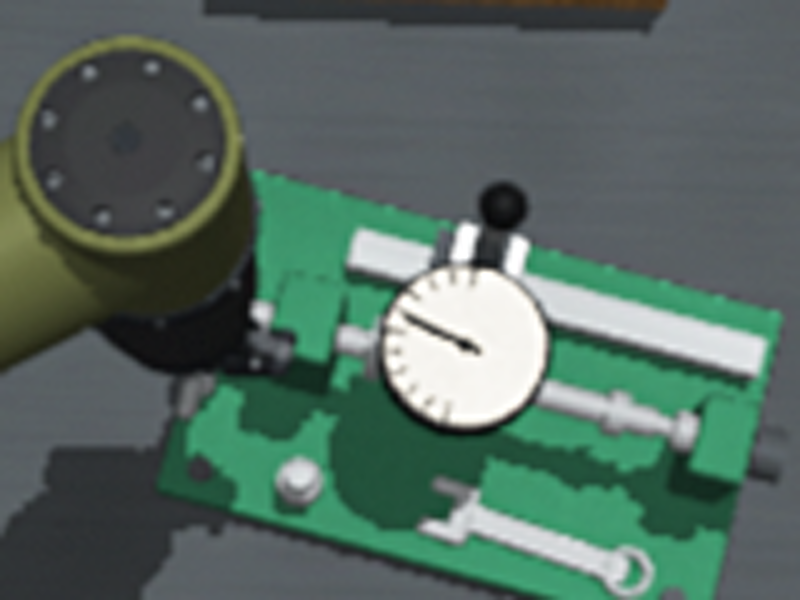

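```bash
cat >> h.py <<'E'
def needle(p):
    g=cv2.cvtColor(p,cv2.COLOR_BGR2GRAY).astype(float)
    pts=[];w=[]
    c=wd(.0005,.0145)   # measured image centre of dial
    u0=proj("top",np.array([*c,.176]))
    S=10; M=np.float32([[S,0,250-S*u0[0]],[0,S,250-S*u0[1]]])
    b=cv2.warpAffine(g,M,(500,500),flags=cv2.INTER_CUBIC)
    # profile over angle
    best=[]
    for a in np.radians(np.arange(-20,200,.5)):
        s=0
        for r in np.linspace(.012,.029,12):
            q=c+r*(-np.cos(a)*ex+np.sin(a)*ey)   # cw from above: -x -> +y
            u=proj("top",np.array([*q,.178]))*S+M[:,2]
            s+=b[int(u[1]+.5),int(u[0]+.5)]
        best.append(s/12)
    best=np.array(best);A_=np.arange(-20,200,.5)
    wgt=np.clip(best.max()*.5+best.min()*.5-best,0,None)
    i=best.argmin(); m=abs(A_-A_[i])<15
    return np.radians((A_[m]*wgt[m]).sum()/wgt[m].sum()), b
E
python3 - <<'E'
from h import *
p,d=capture('top');a,b=needle(p);print(a);cv2.imwrite('pics/n7.png',b)
print(needle(cv2.imread('pics/top0.png'))[0])
E
python3 -m creep '[[[0.2,-0.07,0],0,0],[[0.2,-0.07,0],0,0],[[0,0,0],0,0]]';python3 -c "
from h import *
st(-.02,.160)
p,d=capture('top');a,b=needle(p);print(a);cv2.imwrite('pics/n8.png',b)
"
```

```text
clock: 10.38
tool_pos: [0.5677, 0.0947, 0.315]
ee_rot: [-1.115, 1.393, -1.387]
ft_force: [-0.6, 0.1, 0.2]
grip_width: -0.0
t 10.38 tipfix [-0.0309  0.1631] tipz 0.142 yaw err -0.2 tilt [-0.023 -0.015 -1.   ] F [-0.6  0.1  0.2]
units to go [ 0.33 -0.19]Traceback (most recent call last):
  File "<stdin>", line 2, in <module>
  File "h.py", line 43, in needle
    u=proj("top",np.array([*q,.178]))*S+M[:,2]
      ~~~~^^^^^^^^^^^^^^^^^^^^^^^^^^^
  File "h.py", line 14, in proj
    c=camera_params(n);p=np.array(c["R"])@X+np.array(c["t"])
ValueError: time passes only in moves, steps and waits
Traceback (most recent call last):
  File "h.py", line 43, in needle
    u=proj("top",np.array([*q,.178]))*S+M[:,2]
      ~~~~^^^^^^^^^^^^^^^^^^^^^^^^^^^
  File "h.py", line 14, in proj
    c=camera_params(n);p=np.array(c["R"])@X+np.array(c["t"])
ValueError: time passes only in moves, steps and waits
```

Too many `camera_params` calls in one script, so I'll cache the parameters.

```bash
sed -i 's/^import cv2, numpy as np/import cv2, numpy as np, functools\ncamera_params=functools.lru_cache(None)(camera_params)/' h.py
python3 - <<'E'
from h import *
p,d=capture('top');a,b=needle(p);print(a);cv2.imwrite('pics/n8.png',b);cv2.imwrite('pics/top8.png',p)
st(-.02,.16)
E
```

```text
2.1710875333991657
t 10.48 tipfix [-0.0311  0.1631] tipz 0.1419 yaw err -0.21 tilt [-0.023 -0.015 -1.   ] F [-1.2  0.4 -0.2]
units to go [ 0.34 -0.19][ WARN:0@1.572] global loadsave.cpp:1063 imwrite_ Unsupported depth image for selected encoder is fallbacked to CV_8U.
```

View pics/n8.png

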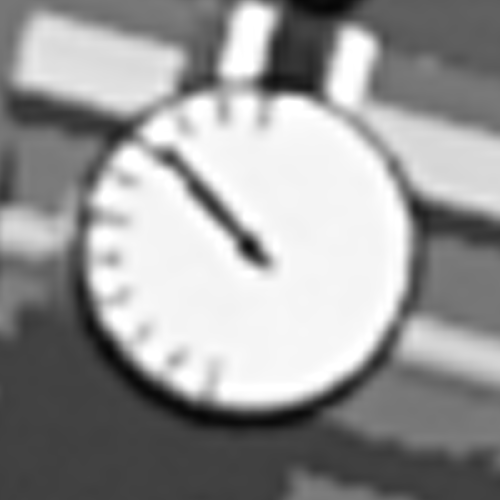

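```bash
cat > m.py <<'E'
from h import *
p,d=capture('top');a,b=needle(p);s=observe()
M=Ro.from_rotvec(s['ee_rot']).as_matrix();T=s['tool_pos']
z=.165;q=T+M[:,1]*(T[2]-z)/-M[2,1]
print('needle',a.round(3),'fx at z.165',(fx(q)*1000).round(1),'tip',(fx(T+.173*M[:,1])*1000).round(1),(T+.173*M[:,1])[2].round(4),'F',s['ft_force'].round(1),'t',round(s['clock'],2))
E
python3 m.py
python3 -m creep '[[[0.1,-0.03,0],0,0],[[0,0,0],0,0]]'>/dev/null; python3 m.py
python3 -m creep '[[[0.1,-0.03,0],0,0],[[0,0,0],0,0]]'>/dev/null; python3 m.py
python3 -m creep '[[[0.1,-0.03,0],0,0],[[0,0,0],0,0]]'>/dev/null; python3 m.py
python3 -m creep '[[[0.1,-0.03,0],0,0],[[0,0,0],0,0]]'>/dev/null; python3 m.py
```

```text
needle 2.171 fx at z.165 [-30.9 163.5] tip [-31.3 163.1] 0.1416 F [-1.2 -0.  -0.9] t 10.53
needle 2.201 fx at z.165 [-28.1 163.4] tip [-28.6 163. ] 0.1419 F [ 0.3  0.7 -0.5] t 10.75
needle 2.229 fx at z.165 [-25.1 163.4] tip [-25.5 162.9] 0.142 F [ 0.5 -0.3 -0.4] t 10.97
needle 2.23 fx at z.165 [-21.9 163.3] tip [-22.4 162.8] 0.142 F [0.1 0.8 0.2] t 11.18
needle 2.202 fx at z.165 [-18.7 163. ] tip [-19.1 162.6] 0.1419 F [-0.2 -0.7  0.1] t 11.4
```

```bash
python3 -m creep '[[[0.1,-0.03,0],0,0],[[0,0,0],0,0]]'>/dev/null; python3 m.py
python3 -m creep '[[[0.1,-0.03,0],0,0],[[0,0,0],0,0]]'>/dev/null; python3 m.py
python3 -m creep '[[[0.1,-0.03,0],0,0],[[0,0,0],0,0]]'>/dev/null; python3 m.py
python3 -c "
from h import *
p,d=capture('side');crop(p,240,100,400,260,4,'s9.png')"
```

```text
needle 2.157 fx at z.165 [-15.4 162.9] tip [-15.9 162.4] 0.1418 F [0.3 0.3 0.3] t 11.62
needle 2.072 fx at z.165 [-12.3 162.8] tip [-12.8 162.3] 0.1418 F [ 0.2 -0.5  0.6] t 11.83
needle 1.927 fx at z.165 [ -9.2 162.6] tip [ -9.7 162.1] 0.1417 F [ 0.4  0.2 -0.1] t 12.05
```

View pics/s9.png

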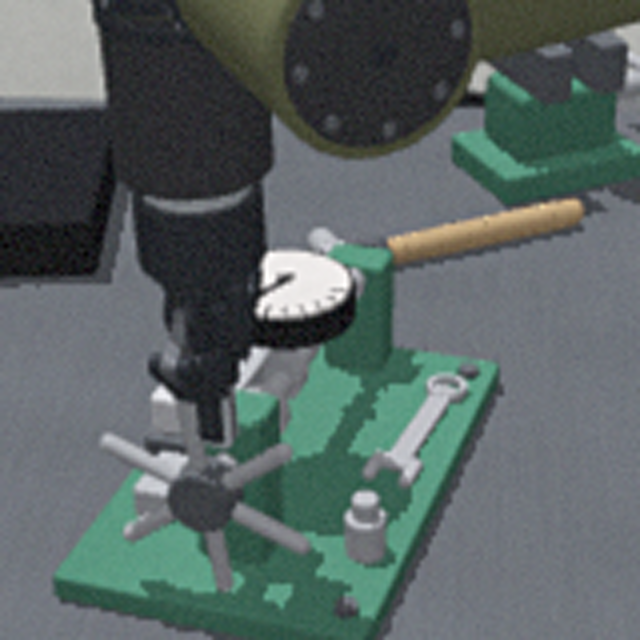

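```bash
python3 -m creep '[[[-0.2,0.02,0],0,0],[[0,0,0.7],0,0],[[0,0,0.8],0,0],[[0,0,0.5],0,0],[[0.6,-0.16,0],0,0],[[0.7,-0.2,0],0,0],[[0.6,-0.16,0],0,0],[[0,0,0],0,0]]';python3 m.py;python3 -c "
from h import *
st(.045,.160)"
```

```text
clock: 12.77
tool_pos: [0.6377, 0.0728, 0.3782]
ee_rot: [-1.114, 1.39, -1.387]
ft_force: [0.0, 1.2, 0.3]
grip_width: -0.0004
needle 1.93 fx at z.165 [ 41.  157.7] tip [ 41.7 158.5] 0.2055 F [-0.1  0.   0.1] t 12.82
t 12.82 tipfix [0.0417 0.1585] tipz 0.2055 yaw err -0.11 tilt [-0.022 -0.015 -1.   ] F [-0.1  0.   0.1]
units to go [0.12 0.02]
```

```bash
python3 -m creep '[[[0.15,0,-0.5],0,0],[[0,0,-0.7],0,0],[[0,0,-0.7],0,0],[[0,0,-0.4],0,0],[[0,0,0],0,0]]';python3 m.py; python3 -c "
from h import *
p,d=capture('side');crop(p,240,100,400,260,4,'s10.png')"
```

```text
clock: 13.23
tool_pos: [0.6388, 0.0734, 0.3092]
ee_rot: [-1.11, 1.388, -1.388]
ft_force: [-0.2, -0.7, -0.2]
grip_width: -0.0001
needle 1.929 fx at z.165 [ 44.9 160.1] tip [ 44.5 159.7] 0.1376 F [-0.9 -0.4  0.8] t 13.28
```

View pics/s10.png

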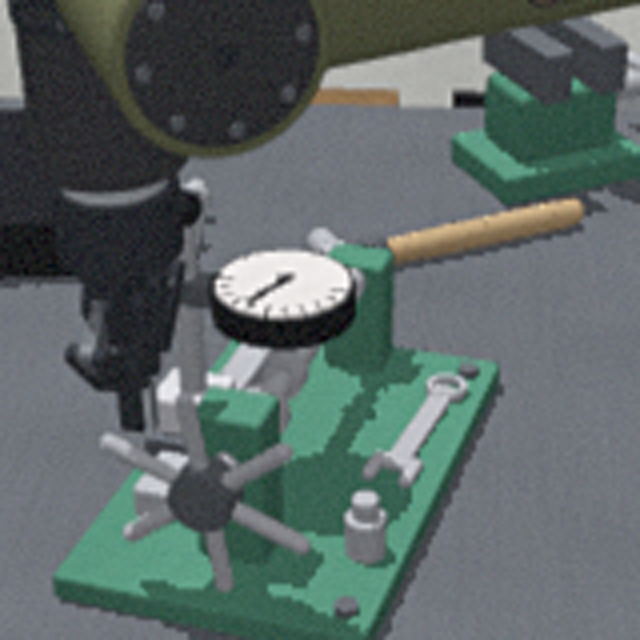

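```bash
python3 -m creep '[[[-0.25,0.06,0],0,0],[[-0.25,0.06,0],0,0],[[0,0,0],0,0]]'>/dev/null; python3 m.py
python3 -m creep '[[[-0.1,0.024,0],0,0],[[0,0,0],0,0]]'>/dev/null; python3 m.py
python3 -m creep '[[[-0.1,0.024,0],0,0],[[0,0,0],0,0]]'>/dev/null; python3 m.py
```

```text
needle 1.929 fx at z.165 [ 30.2 160.7] tip [ 30.1 160.4] 0.1437 F [ 0.3 -1.1  0.1] t 13.63
needle 1.963 fx at z.165 [ 27.2 161. ] tip [ 27.2 160.7] 0.1452 F [ 0.7 -0.5  0.2] t 13.85
needle 2.038 fx at z.165 [ 24.8 160.9] tip [ 24.7 160.7] 0.1457 F [0.3 0.1 0. ] t 14.07
```

```bash
python3 -m creep '[[[-0.1,0.024,0],0,0],[[0,0,0],0,0]]'>/dev/null; python3 m.py
python3 -m creep '[[[-0.1,0.024,0],0,0],[[0,0,0],0,0]]'>/dev/null; python3 m.py
python3 -m creep '[[[-0.1,0.024,0],0,0],[[0,0,0],0,0]]'>/dev/null; python3 m.py
```

```text
needle 2.087 fx at z.165 [ 22.1 160.9] tip [ 22.1 160.7] 0.146 F [0.7 0.6 0.6] t 14.28
needle 2.157 fx at z.165 [ 19.2 160.9] tip [ 19.2 160.7] 0.1462 F [ 0.2 -0.1  0.8] t 14.5
needle 2.204 fx at z.165 [ 16.3 160.9] tip [ 16.3 160.7] 0.1463 F [0.8 0.1 0.9] t 14.72
```

```bash
python3 -m creep '[[[-0.08,0.02,0],0,0],[[0,0,0],0,0]]'>/dev/null; python3 m.py
python3 -m creep '[[[-0.06,0.014,0],0,0],[[0,0,0],0,0]]'>/dev/null; python3 m.py; python3 m.py; python3 m.py
```

```text
needle 2.229 fx at z.165 [ 13.9 160.9] tip [ 14.  160.7] 0.1465 F [ 1.4 -1.3  1. ] t 14.93
needle 2.231 fx at z.165 [ 12.2 160.9] tip [ 12.2 160.7] 0.1465 F [ 0.6 -0.5  0.7] t 15.15
needle 2.231 fx at z.165 [ 12.2 160.9] tip [ 12.2 160.7] 0.1465 F [0.5 0.1 0.8] t 15.2
needle 2.231 fx at z.165 [ 12.2 160.9] tip [ 12.3 160.7] 0.1465 F [ 1.1 -1.4  0.3] t 15.25
```

```bash
python3 -m creep '[[[0.3,-0.07,0],0,0],[[0.1,-0.03,0],0,0],[[0,0,0.6],0,0],[[0,0,0.8],0,0],[[0,0,0.8],0,0],[[0,0,0.8],0,0],[[0,0.5,0.5],0,0],[[0,0.6,0],0,0],[[0,0.6,0],0,0],[[0,0,0],0,0]]'; python3 m.py; python3 -c "
from h import *
p,d=capture('side');crop(p,240,100,400,260,4,'s11.png')
p,d=capture('top');crop(p,250,120,410,240,5,'t11.png')"
```

```text
clock: 16.08
tool_pos: [0.6192, 0.1295, 0.4235]
ee_rot: [-1.107, 1.39, -1.391]
ft_force: [-0.4, -0.6, 0.0]
grip_width: -0.0001
needle 2.231 fx at z.165 [ 11.2 206.9] tip [ 12.3 208.4] 0.2503 F [ 0.5 -1.3 -0.9] t 16.13
```

View pics/s11.png

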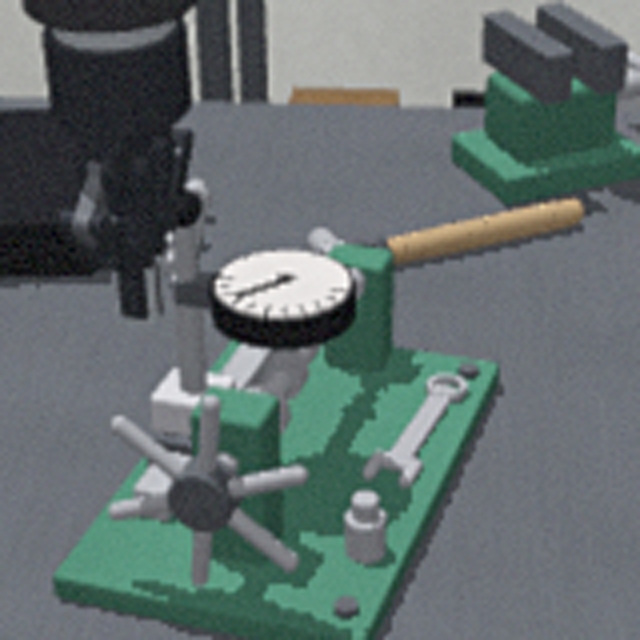

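View pics/t11.png

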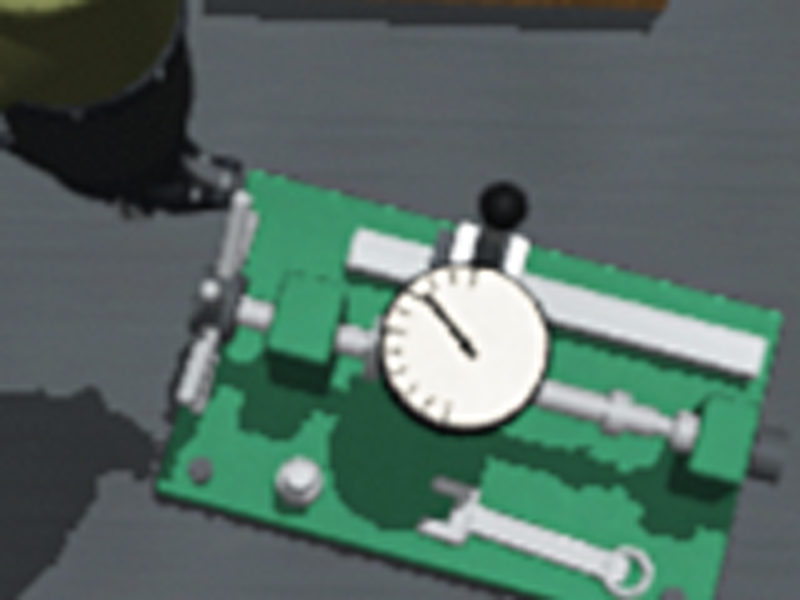

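The ball (503,205) and dial (466,347) are where they stood when the gauge reached its stop. The needle is steady at its peak, and the gripper is clear of the wheel.

```bash
python3 -c "
from bench import *
print(sign_off())"
```

```text
the job is handed in; nothing more can be done
None
```

The gauge is home against its stop and the camshaft is left at the gauge's highest reading. I handed the job in at about 16 s of the 72 s.

- **Gauge:** I pushed it along the rail by its post until the force jumped from about 3 N to about 20 N at the stop. The pictures then put it 4–5 mm past the nominal 0.110 m. The lobe itself measured about 3.5 mm off the same way, so I take that as an error in my fixture fit.
- **Camshaft:** I turned the wheel with two pushes in the growing direction. On the second I went about 15° past the peak on purpose to locate it, then pushed back from the other side onto it.
- **Last checks:** With the arm withdrawn, the needle reads 2.231 rad, against a stated peak of about 2.22. The highest value seen in the sweep was also 2.231, and from the readings either side I put the shaft within 1–2° of the tip.
- **Surroundings:** I never moved the gripper to the plunger. The bush and spanner look unmoved. The grease tin, screwdriver, hammer and spare shaft were not checked one by one at the end, but no contact with them was planned and I saw no unexpected force readings.

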